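# Screw the filler cap back on the tablet dispenser

## Task

Put the loose filler cap back on the neck of the tablet dispenser: set it on the neck, find its thread start by turning it backwards (counter-clockwise from above) under light pressure until you feel it drop in, then turn it forward (clockwise) until it is screwed fully home, and let go of it. Do not force the thread, and do not disturb the bottles and other things around.

Things in the scene. Friction and masses are not known exactly. Their poses are not given: they have to be found in the camera images.
- cap_mid (a point): The loose white filler cap, upright (open side down) on the mat; point on its axis, half-way up its 52 mm. Below this point: a hollow skirt, 59 mm diameter, 26 mm high. Above it: a round fluted grip head, 40 mm diameter, 26 mm high, to be gripped from above at any yaw. About 0.09 kg. z: its axis, up. The smaller flat jar lid is not it.
- cap: The same cap; origin at the centre of its lower rim, 26 mm below cap_mid. Three lugs, unseen inside the skirt just above the rim, lie at 0, +120 and -120 degrees from its x axis.
- dispenser: White tablet dispenser, fixed: housing 150 x 150 mm (a low chute 25 mm beyond it at -x), 112 mm high to the flange on top; origin at the centre of its underside, z up. Its yaw tells nothing of the thread's angle. The plastic thread is spoiled if cap and dispenser press on one another with more than 40 N, by pushing or by turning on against a stop or jam. A grip of about 10 N slips before that; 15 N may not.
- neck_seat (a point): Centre of the upper face of the round flange (80 mm diameter) on top of the dispenser. Around this axis rises the neck; the cap is fully home when its lower rim lies on the flange (within 0.5 mm). Cap and neck have 1 mm play all round.
- neck_top (a point): Centre of the neck's top, 21 mm above the flange. The neck is 40 mm in diameter, tapered to 31 mm over its top 4.5 mm, and carries a right-handed thread, 49 mm outer diameter, with three starts 120 degrees apart, at an angle that differs every time and is not measured.
- thread_top_level (a point): Point on the neck's axis 12 mm above the flange: the height of the cap's rim while its lugs lie on the flat thread tops (17 mm if they chance to lie on the narrow ribs there: a back turn slides them off). There a forward turn only runs into the ribs and jams. A back turn (counter-clockwise from above) of up to about 1.9 rad, pressed with 3 to 8 N, lets the lugs drop over the edge.
- start_level (a point): Point on the neck's axis 5 mm above the flange: the height of the cap's rim once its lugs have dropped into the thread starts (a 7 mm drop, where a lug has 0.25 rad of play); further back they meet a stop. From here a forward turn (clockwise) of 1.3 to 1.6 rad lets the cap down at about 5 mm per rad: it is home about 0.2 rad before the stop. It turns easily.
- mat: Black rubber mat, fixed, 260 x 170 mm and 3 mm thick, origin at the centre of its underside, x along its length; cap, jar lid and a vial stand on it.
- vial: Amber tablet vial with white cap, 34 mm diameter, 70 mm high, upright on the mat; origin at the centre of its underside. Leave it alone.
- jar_lid: Small flat white jar lid, 38 mm diameter, 12 mm high, on the mat; origin at the centre of its underside. Leave it alone.
- stock_bottle: White stock bottle, 68 mm diameter, 130 mm high, upright at the back of the counter; origin at the centre of its underside. Leave it alone.
- spatula: Counting spatula lying on the counter at the far left of the work area. Leave it alone.
There are look-alikes about, which are no part of the job. What is shaped like the cap but turquoise is not meant.

How it is judged:
At the end, for the whole second after the job is handed in: The cap is screwed fully home on the dispenser's neck: its rim within 1.5 mm of the flange, centred within 3 mm, upright within 0.05 rad, and let go (z of cap in the frame of neck_seat between -0.003 and 0.0015 m and horizontal distance between cap and neck_seat below 0.003 m and angle between cap_mid's own z axis and vertical below 0.05 rad and distance of cap_mid from where it was at the start of the episode above 0.05 m and contact force between the fingers and cap below 0.1 N); the robot touches nothing.
It fails at once if The cap and the dispenser press on one another with more than 40 N (thread spoiled) (contact force between cap and dispenser above 40 N).
It fails at once if A bystander is disturbed (moved more than 20 mm) (distance of any of vial, jar_lid, stock_bottle, spatula from where it was at the start of the episode above 0.02 m).
It also fails if it takes over 61 s, if anything falls off the work surface, if the arm or the gripper's body presses on something with over 40 N, if the wrist force passes 120 N, or if a joint passes its speed limit or range.

## Robot

A 6-joint arm with a two-finger parallel gripper is mounted at the origin on the work surface. World frame = base frame: x ahead of the robot, y to its left, z up, the work surface at z = 0. Lengths are in m, angles in rad, forces in N, time in s.
With the tool pointing down it reaches from about 0.275 to 0.825 m from the base axis. Payload 4.9 kg.
Tool frame: the origin (TCP) lies between the finger pads; the fingertips stand 22 mm ahead of it and the grasp point (between the pads) lies 3 mm ahead of it; z points along the fingers, x is the direction in which the jaws open and shut, and the axes are right-handed (so a half turn about z gives the same grasp; the last joint's range is limited). The gripper opens to 85 mm and grips with 20 to 120 N. Pads are 22 mm wide; open, the fingers measure 114 mm over their backs; the gripper's body (76 mm by 85 mm) begins 54 mm behind the grasp point. The pads swing forward as they close: fully open they stand 13 mm farther back than shut.
Start: joints at [1.037, 0.326, -0.193, 1.052, 0, 1.437], TCP at [0.214, 0.507, 0.253] pointing down, gripper open.
Joint ranges: [-2.65, 2.65], [-0.97, 1.79], [-1.3, 1.35], [-1.93, 2.1], [-1.47, 1.37], [-3.14, 3.14]. Speed limits (rad/s): [2.57, 2.57, 3.14, 3.14, 3.14, 3.14].

## Interface

Orientations are given as a 3x3 rotation matrix whose columns are the frame's x, y, z axes.
In Python, from workcell import arm gives the robot as it stands. The module is installed in compiled form; this text tells all that it offers. Calls block until the motion is done:
- arm.move_pose(position, orientation): joint-space move of the TCP to a pose.
- arm.move_straight(position, v=0.15, orientation=None, contact_N=None): straight line of the TCP; orientation=None keeps the orientation; v is the mean speed in m/s. With contact_N (N) it stops when the force on the tool has changed by that much, and returns True; else False.
- arm.movej(angles): joint-space move.
- arm.ungrasp() and arm.clamp(): open the fingers fully, or close them until they stop; the grip force is fixed at half the most.
- arm.wait(seconds).
- arm.ik(position, orientation): joint angles nearest the present ones, or None.
- arm.snapshot(name): name is "side" or "top"; returns (picture, depth): 400x640x3 uint8, red, green, blue; 400x640 float32, m along the optical axis (not along the pixel's ray), 0 where there is no reading.
- arm.camera_params(name): a dict with "vfov" (degrees; the focal length in pixels is half the picture's height over the tangent of half this angle, whatever the lens; pixels are square), "cx", "cy" (the principal point, pixels), "R" (3x3) and "t" (3): a world point X has camera coordinates R X + t. Camera axes: x right, y down, z forward; pixel columns grow to the right and rows downward; lengths in m; the calibration is good to about 2 mm. A picture is of the moment at which its call begins. camera_params takes no time and is no camera call.
A pose or a line that the arm cannot do raises arm.Unreachable and nothing moves.
- arm.hand_in(): hands the job in, once; it reports no verdict.
Trained networks look in the newest picture that a camera, given by its name, has taken for a name from the list of things; names that differ only in an ending like _2 or _b are one class to them, and where a whole thing is asked for, a point or a joint stands for the part that bears it (a point fixed in the world has none). Each returns a list of dicts, best first, with "confidence" (0 to 1); they miss things now and then, are a little off and sometimes report something else, mostly with a low value. They report only what shows in the picture. A call takes as long as a camera call. They do not tell look-alikes from the thing itself.
- arm.recognise(camera, label): "location" ([x, y, z] in m, in world coordinates, good to about 4 mm: the middle of the surface that is visible of it).
- arm.cut_out(camera, label): "region" (400x640 bool, what is visible of it).
Readings, each from a call of its own:
- arm.read_t(): time.
- arm.read_joint_positions(): joint angles.
- arm.read_qd(): joint speeds.
- arm.read_tau(): joint torques, N m.
- arm.read_eef_pos(): TCP position.
- arm.read_ee_rot(): TCP orientation.
- arm.read_force(): force on the tool from outside, world axes, zero at the start.
- arm.read_wrist_torque(): the same for the moment, N m.
- arm.read_grip_width(): finger opening in m.
Only numpy, scipy, OpenCV 4.12 (cv2) and the standard library are available. Lean on these libraries where they do the work, as an engineer would, in place of code of your own. Each camera call takes 0.05 s, during which the arm holds its last target. There are 200 camera calls.

## Working session

There is one attempt and no reset: what is moved stays moved. The work goes in short steps, each a Python script; the robot and the scene stay as the last script left them, time stands still between calls to the robot, and variables do not carry over. Pictures are saved under pics/ and viewed, about 8 in all and at most 12, crops included, and the job is handed in when it is done.

```bash
mkdir -p pics; ls; python3 - <<'E'
from workcell import arm
import cv2,numpy as np
for c in("side","top"):
    p,d=arm.snapshot(c); cv2.imwrite(f"pics/{c}0.png",p[:,:,::-1]); np.save(f"pics/{c}0.npy",d)
    k=arm.camera_params(c); print(c,{a:np.round(b,4).tolist() for a,b in k.items()})
    for l in("cap","dispenser","neck_top","neck_seat","mat","vial","jar_lid","stock_bottle"):
        try: print(l,[(np.round(r["location"],4).tolist(),round(r["confidence"],2)) for r in arm.recognise(c,l)])
        except Exception as e: print(l,repr(e))
print(arm.read_t(),arm.read_ee_rot().round(3).tolist() if hasattr(arm.read_ee_rot(),'round') else arm.read_ee_rot())
E
```

```text
pics
side {'vfov': 46.926, 'cx': 325.2834, 'cy': 203.9776, 'R': [[0.8094, -0.5871, 0.0151], [-0.3948, -0.563, -0.7261], [0.4348, 0.5817, -0.6874]], 't': [-0.4391, 0.3915, 0.7024]}
cap [([0.5393, -0.0152, 0.029], 0.74), ([0.502, 0.1562, 0.0303], 0.58)]
dispenser [([0.5323, -0.2067, 0.1091], 0.95)]
neck_top [([0.5362, -0.2041, 0.1099], 0.8)]
neck_seat [([0.5361, -0.2064, 0.1095], 0.64)]
mat [([0.5458, 0.1333, 0.003], 0.65)]
vial [([0.6399, 0.1679, 0.0463], 0.87)]
jar_lid [([0.6348, 0.1036, 0.0116], 0.69)]
stock_bottle [([0.7414, 0.0131, 0.09], 0.65)]
top {'vfov': 55.6522, 'cx': 321.9261, 'cy': 203.901, 'R': [[-0.0263, -0.9994, 0.0233], [-0.9851, 0.0219, -0.1704], [0.1698, -0.0274, -0.9851]], 't': [0.0992, 0.6171, 0.7756]}
cap [([0.545, 0.0005, 0.0269], 0.87), ([0.5115, 0.1676, 0.0325], 0.67), ([0.5695, 0.4305, 0.0033], 0.45)]
dispenser [([0.5598, -0.172, 0.1079], 0.84)]
neck_top [([0.5562, -0.1708, 0.1109], 0.74)]
neck_seat [([0.5559, -0.1711, 0.1078], 0.59)]
mat [([0.5486, 0.143, 0.0004], 0.63)]
vial [([0.6379, 0.1744, 0.0752], 0.55)]
jar_lid [([0.6307, 0.1075, 0.0187], 0.74), ([0.5595, -0.1689, 0.1116], 0.68), ([0.5687, 0.432, 0.0052], 0.59)]
stock_bottle [([0.747, 0.0357, 0.1331], 0.85)]
0.9 [[0.389, 0.921, 0.0], [0.921, -0.389, 0.0], [0.0, 0.0, -1.0]]
```

View pics/side0.png

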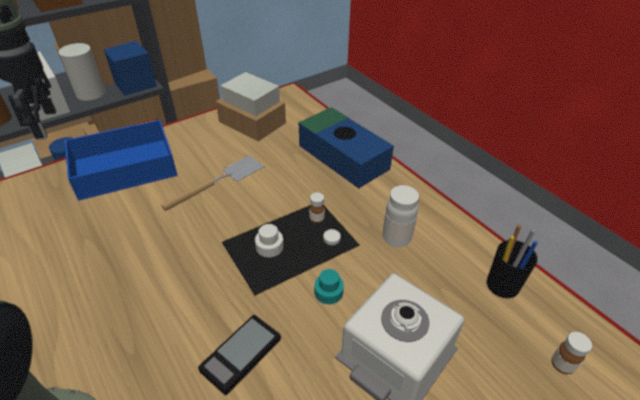

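View pics/top0.png

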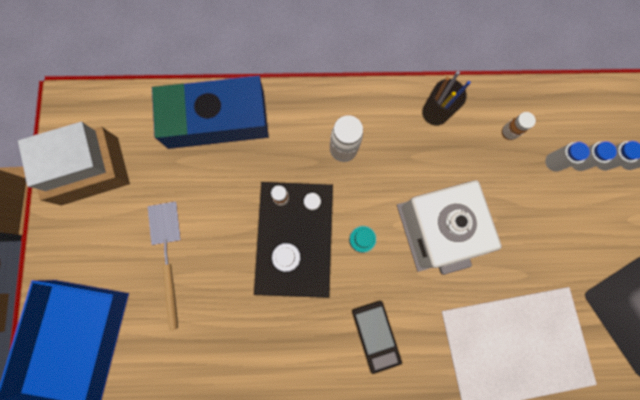

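The white cap is at side (268,240) and top (286,257), and the turquoise look-alike at side (329,286) and top (362,239). The neck is at side (407,313) and top (461,221). The two views disagree by up to 38 mm, so I'll check the lens model against the table depth.

```bash
cat > h.py <<'E'
from workcell import arm
import cv2,numpy as np
def K(c):
    k=arm.camera_params(c); f=200/np.tan(np.radians(k["vfov"])/2); return f,k["cx"],k["cy"],np.array(k["R"]),np.array(k["t"])
def back(c,u,v,d):
    f,cx,cy,R,t=K(c); p=np.array([(u-cx)/f*d,(v-cy)/f*d,d]); return R.T@(p-t)
def proj(c,X):
    f,cx,cy,R,t=K(c); q=R@X+t; return np.array([cx+f*q[0]/q[2],cy+f*q[1]/q[2]])
E
python3 - <<'E'
from h import *
pts={"side":[(200,120),(100,230),(60,300),(160,330),(290,330),(330,250),(450,240),(500,350),(470,210),(220,210)],
"top":[(100,250),(150,170),(220,200),(220,330),(300,350),(400,180),(380,100),(420,330),(540,200),(600,250),(300,100),(600,100),(470,80)]}
for c in pts:
    d=np.load(f"pics/{c}0.npy"); f=K(c)[0]; print(c,f)
    for u,v in pts[c]: 
        m=np.median(d[v-2:v+3,u-2:u+3]); print((u,v),back(c,u,v,m).round(4))
for c,ps in {"side":[(268,229),(268,240),(329,277),(332,237),(407,313),(402,192)],"top":[(286,257),(286,257),(362,238),(312,201),(461,221),(348,130)]}.items():
    d=np.load(f"pics/{c}0.npy")
    for u,v in ps: print(c,(u,v),back(c,u,v,np.median(d[v-1:v+2,u-1:u+2])).round(4))
E
```

```text
side 460.7815156339144
(200, 120) [0.5997 0.7171 0.0031]
(100, 230) [0.2222 0.4305 0.0031]
(60, 300) [0.1013 0.2845 0.0023]
(160, 330) [0.2362 0.1068 0.0018]
(290, 330) [ 0.4349 -0.0348  0.0021]
(330, 250) [0.6129 0.0795 0.0051]
(450, 240) [ 0.8543 -0.051   0.0019]
(500, 350) [ 0.7269 -0.2929  0.0013]
(470, 210) [ 1.7077  0.4111 -0.7476]
(220, 210) [0.4737 0.3333 0.0034]
top 378.915070641763
(100, 250) [ 5.344e-01  5.836e-01 -1.000e-04]
(150, 170) [ 0.7178  0.4824 -0.0011]
(220, 200) [ 6.428e-01  3.183e-01 -6.000e-04]
(220, 330) [3.540e-01 3.126e-01 3.000e-04]
(300, 350) [0.3072 0.1389 0.0006]
(400, 180) [ 6.814e-01 -1.030e-01 -2.000e-04]
(380, 100) [ 0.8831 -0.0661 -0.    ]
(420, 330) [ 0.3409 -0.1264 -0.    ]
(540, 200) [ 6.261e-01 -4.317e-01  2.000e-04]
(600, 250) [ 0.5057 -0.5573  0.0006]
(300, 100) [ 8.864e-01  1.295e-01 -7.000e-04]
(600, 100) [ 8.744e-01 -6.142e-01  6.000e-04]
(470, 80) [ 9.330e-01 -2.939e-01 -8.000e-04]
side (268, 229) [0.512  0.1675 0.0575]
side (268, 240) [0.4999 0.1487 0.0472]
side (329, 277) [ 0.5443 -0.0085  0.054 ]
side (332, 237) [0.6328 0.0995 0.0169]
side (407, 313) [ 0.5662 -0.1891  0.135 ]
side (402, 192) [0.7637 0.0348 0.1315]
top (286, 257) [0.5063 0.1634 0.0554]
top (286, 257) [0.5063 0.1634 0.0554]
top (362, 238) [ 5.429e-01 -2.000e-04  5.180e-02]
top (312, 201) [0.633  0.1057 0.0146]
top (461, 221) [ 0.5653 -0.1868  0.1318]
top (348, 130) [0.7586 0.0289 0.1287]
```

```bash
cat >> h.py <<'E'
def cloud(c,d):
    f,cx,cy,R,t=K(c); v,u=np.mgrid[:400,:640]; P=np.stack([(u-cx)/f*d,(v-cy)/f*d,d],-1)-t; P=P@R; P[d<=0]=9; return P
def circ(p,r=None,x0=None):
    from scipy.optimize import least_squares
    x0=list(p.mean(0)) if x0 is None else list(x0)
    if r: s=least_squares(lambda x:np.hypot(*(p-x).T)-r,x0,loss="soft_l1",f_scale=.001)
    else: s=least_squares(lambda x:np.hypot(*(p-x[:2]).T)-x[2],x0+[.02],loss="soft_l1",f_scale=.001)
    return s.x.round(4)
def mid(p): return ((p.min(0)+p.max(0))/2).round(4)
E
cat > m.py <<'E'
from h import *
def meas(tag):
  ims=[]
  for c in("side","top"):
    d=np.load(f"pics/{c}{tag}.npy"); P=cloud(c,d); im=cv2.imread(f"pics/{c}{tag}.png")
    for n,xy,zs in(("cap",(.507,.163),(.048,.07)),("capskirt",(.507,.163),(.02,.036)),("neck",(.565,-.188),(.128,.145)),("flange",(.565,-.188),(.1,.118))):
        w=.06 if n!="neck" else .035
        m=(np.hypot(P[...,0]-xy[0],P[...,1]-xy[1])<w)&(P[...,2]>zs[0])&(P[...,2]<zs[1])
        p=P[m]
        if len(p)<5: print(c,n,len(p)); continue
        (x,y),r=cv2.minEnclosingCircle(p[:,:2].astype(np.float32))
        vu=np.argwhere(m); print(c,n,len(p),"mean",p.mean(0).round(4),"minenc",round(x,4),round(y,4),round(r,4),"medz",np.median(p[:,2]).round(4),"px bbox",vu.min(0)[::-1],vu.max(0)[::-1])
    for xy,z in(((.507,.163),.03),((.565,-.188),.12)):
        u,v=proj(c,np.array([*xy,z])).astype(int); print("crop org",c,u-40,v-35)
        ims.append(cv2.resize(im[v-35:v+35,u-40:u+40],(400,350),interpolation=cv2.INTER_CUBIC))
  cv2.imwrite(f"pics/crop{tag}.png",np.vstack([np.hstack(ims[:2]),np.hstack(ims[2:])])[:, :800])
if __name__=="__main__": meas(0)
E
python3 m.py; python3 -c "
import cv2;a=cv2.imread('pics/crop0.png');cv2.imwrite('pics/crop0b.png',cv2.resize(a,(684,598)))"
```

```text
side cap 245 mean [0.5089 0.1628 0.0559] minenc 0.5102 0.1649 0.0214 medz 0.0565 px bbox [259 224] [277 239]
side capskirt 276 mean [0.5039 0.1526 0.0295] minenc 0.5102 0.1651 0.0308 medz 0.0305 px bbox [255 231] [282 251]
side neck 433 mean [ 0.5654 -0.1889  0.1333] minenc 0.5668 -0.1876 0.0244 medz 0.1339 px bbox [392 303] [421 327]
side flange 2934 mean [ 0.5606 -0.192   0.112 ] minenc 0.565 -0.188 0.0601 medz 0.1119 px bbox [368 291] [440 355]
crop org side 227 204
crop org side 364 283
top cap 288 mean [0.5084 0.1669 0.0547] minenc 0.5086 0.1672 0.0207 medz 0.0547 px bbox [275 247] [294 265]
top capskirt 290 mean [0.5071 0.1657 0.0288] minenc 0.5085 0.167 0.03 medz 0.0288 px bbox [272 243] [298 270]
top neck 314 mean [ 0.5658 -0.1841  0.1322] minenc 0.5664 -0.1856 0.0237 medz 0.1323 px bbox [449 209] [470 230]
top flange 2213 mean [ 0.5637 -0.1872  0.1107] minenc 0.565 -0.188 0.06 medz 0.1106 px bbox [429 194] [487 252]
crop org top 247 222
crop org top 419 186
```

View pics/crop0b.png

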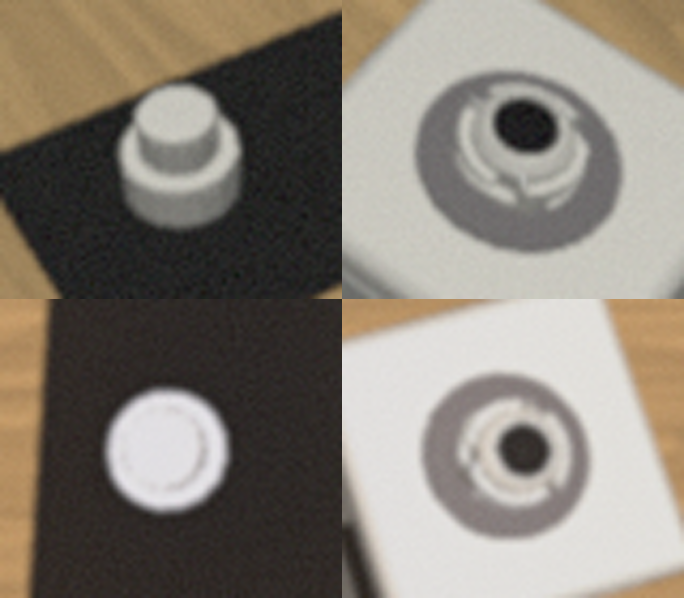

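The crops show the white cap upright on the mat, with its two-step outline clear. The grey flange with the light threaded neck and dark bore is also sharp in both views. Next I'll fit the flange outline for the neck axis.

```bash
python3 - <<'E'
from h import *
def ray(c,uv,z):
    f,cx,cy,R,t=K(c); o=-R.T@t; d=np.c_[(uv[:,0]-cx)/f,(uv[:,1]-cy)/f,np.ones(len(uv))]@R
    s=(z-o[2])/d[:,2]; return (o+s[:,None]*d)[:,:2]
for c in("side","top"):
    im=cv2.imread(f"pics/{c}0.png").astype(float).mean(2); 
    u0,v0=proj(c,np.array([.565,-.188,.112]))
    def radial(cen,z,r0,r1,sign,r):
        # walk radially in world plane, subpixel max gradient
        for it in range(3):
            E=[]
            for a in np.linspace(0,2*np.pi,72,endpoint=False):
                rr=np.linspace(r0,r1,60); X=np.array([proj(c,np.array([cen[0]+q*np.cos(a),cen[1]+q*np.sin(a),z])) for q in rr]).astype(np.float32)
                g=cv2.remap(cv2.GaussianBlur(im,(0,0),.8).astype(np.float32),X[:,:1],X[:,1:],cv2.INTER_CUBIC)[:,0]
                k=np.argmax(sign*np.gradient(g)); E.append([cen[0]+rr[k]*np.cos(a),cen[1]+rr[k]*np.sin(a)])
            E=np.array(E); s=circ(E,r,cen); cen=s[:2]
        return s, np.median(abs(np.hypot(*(E-s[:2]).T)-(r or s[2]))).round(5)
    print(c,"flange",radial(np.array([.565,-.188]),.112,.032,.048,1,None))
    print(c,"hole",radial(np.array([.5655,-.188]),.133,.004,.015,1,None))
    print(c,"skirt",radial(np.array([.509,.166]),.029 if c=="top" else .003,.024,.036,-1,None))
    print(c,"head",radial(np.array([.509,.166]),.055,.014,.026,-1,None))
print(arm.ik([.509,.166,.2],[[1,0,0],[0,-1,0],[0,0,-1]]),arm.ik([.566,-.188,.25],[[1,0,0],[0,-1,0],[0,0,-1]]))
E
```

```text
Traceback (most recent call last):
  File "h.py", line 8, in proj
    f,cx,cy,R,t=K(c); q=R@X+t; return np.array([cx+f*q[0]/q[2],cy+f*q[1]/q[2]])
                ~^^^
  File "h.py", line 4, in K
    k=arm.camera_params(c); f=200/np.tan(np.radians(k["vfov"])/2); return f,k["cx"],k["cy"],np.array(k["R"]),np.array(k["t"])
ValueError: time passes only in moves, steps and waits
```

```bash
sed -i 's/^def K/import functools\n@functools.lru_cache\ndef K/' h.py; cat > fit.py <<'E'
from h import *
def radial(im,c,cen,z,r0,r1,sign,r=None):
    a=np.linspace(0,2*np.pi,72,endpoint=False)[:,None]; rr=np.linspace(r0,r1,60)[None]
    f,cx,cy,R,t=K(c); g0=cv2.GaussianBlur(im.astype(np.float32).mean(2),(0,0),.8)
    for it in range(3):
        x=cen[0]+rr*np.cos(a); y=cen[1]+rr*np.sin(a); q=np.stack([x,y,0*x+z],-1)@R.T+t
        g=cv2.remap(g0,(cx+f*q[...,0]/q[...,2]).astype(np.float32),(cy+f*q[...,1]/q[...,2]).astype(np.float32),cv2.INTER_CUBIC)
        k=np.argmax(sign*np.gradient(g,axis=1),1); i=np.arange(72); E=np.c_[x[i,k],y[i,k]]
        s=circ(E,r,cen); cen=s[:2]
    return s, np.median(abs(np.hypot(*(E-s[:2]).T)-(r or s[2]))).round(5)
E
python3 - <<'E'
from fit import *
for c in("side","top"):
    im=cv2.imread(f"pics/{c}0.png")
    for n,a in dict(flange=((.565,-.188),.112,.032,.048,1),hole=((.5655,-.188),.133,.004,.015,1),skirt=((.509,.166),.029 if c=="top" else .003,.024,.036,-1),head=((.509,.166),.055,.014,.026,-1)).items():
        print(c,n,radial(im,c,*a))
D=[[1,0,0],[0,-1,0],[0,0,-1]]
for p in([.509,.166,.2],[.566,-.188,.25]): print(np.round(arm.ik(p,D),3))
E
```

```text
side flange (array([ 0.5672, -0.1872,  0.0401]), np.float64(0.00049))
side hole (array([ 0.5681, -0.1865,  0.0119]), np.float64(0.0003))
side skirt (array([0.509 , 0.1645, 0.0284]), np.float64(0.00147))
side head (array([0.5104, 0.1666, 0.0197]), np.float64(0.00078))
top flange (array([ 0.5653, -0.1861,  0.0397]), np.float64(0.00049))
top hole (array([ 0.5655, -0.1866,  0.0117]), np.float64(0.00054))
top skirt (array([0.5074, 0.166 , 0.0307]), np.float64(0.00055))
top head (array([0.5122, 0.1704, 0.0233]), np.float64(0.00158))
[ 0.177  0.342 -0.314  0.915  0.     1.748]
[-0.444  0.415 -0.07   1.086  0.     1.126]
```

```bash
cat >> h.py <<'E'
def Rz(y): return np.array([[np.cos(y),np.sin(y),0],[np.sin(y),-np.cos(y),0],[0,0,-1.]])
def st(s=""): print(s,"t",round(arm.read_t(),2),"p",np.round(arm.read_eef_pos(),4),"F",np.round(arm.read_force(),2),"M",np.round(arm.read_wrist_torque(),3),"w",round(arm.read_grip_width(),4))
E
python3 - <<'E'
from h import *
arm.move_pose([.509,.166,.13],Rz(0)); st("above")
print(arm.move_straight([.509,.166,.056],v=.1,contact_N=5)); st("down")
arm.clamp(); st("clamped")
for c in("side","top"):
    p,d=arm.snapshot(c); cv2.imwrite(f"pics/{c}1.png",p[:,:,::-1]); np.save(f"pics/{c}1.npy",d)
a,b=cv2.imread("pics/side1.png")[160:310,180:380],cv2.imread("pics/top1.png")[180:330,190:390]
cv2.imwrite("pics/g1.png",cv2.resize(np.hstack([a,b]),(800,300)))
E
```

```text
above t 2.61 p [0.5089 0.1669 0.1303] F [0.15 0.38 0.43] M [0.061 0.071 0.026] w 0.0854
False
down t 3.5 p [0.5094 0.1662 0.0565] F [ 1.17 -0.35 -0.28] M [ 0.001  0.018 -0.003] w 0.0851
clamped t 4.0 p [0.5095 0.1661 0.0568] F [0.1  0.25 5.25] M [-0.103  0.217 -0.017] w 0.038
```

View pics/g1.png

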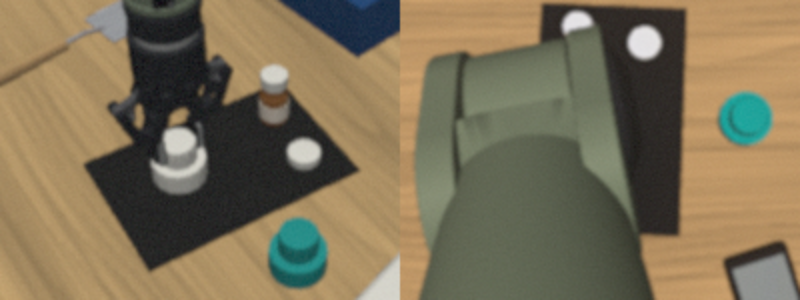

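Cap is gripped (width 38 mm), and the neighbours are untouched. Next: lift, go above the neck and check from the side.

```bash
python3 - <<'E'
from h import *
from fit import radial
arm.move_straight([.5095,.166,.2],v=.2); st("lift")
arm.move_pose([.5665,-.1866,.215],Rz(0)); st("hover")
arm.move_straight([.5665,-.1866,.198],v=.05);st("low")
p,d=arm.snapshot("side"); cv2.imwrite("pics/side2.png",p[:,:,::-1]); np.save("pics/side2.npy",d)
u,v=proj("side",np.array([.5665,-.1866,.15])).astype(int); print(u,v)
cv2.imwrite("pics/g2.png",cv2.resize(p[v-60:v+60,u-75:u+75,::-1],(750,600),interpolation=cv2.INTER_CUBIC))
P=cloud("side",d); z=P[...,2]
for lo,hi in((.143,.150),(.150,.158),(.158,.166),(.168,.172)):
    m=(np.hypot(P[...,0]-.5665,P[...,1]+.1866)<.05)&(z>lo)&(z<hi); 
    q=P[m][:,:2]; print(lo,len(q),circ(q,.0295,[.5665,-.1866]) if len(q) else 0)
E
```

```text
lift t 4.97 p [0.5087 0.1659 0.1989] F [ 0.12  0.52 -0.45] M [ 0.     0.007 -0.009] w 0.0383
hover t 6.31 p [ 0.5664 -0.1853  0.2146] F [-0.    0.44 -1.73] M [-0.034 -0.024 -0.058] w 0.0377
low t 6.8 p [ 0.5663 -0.1862  0.1976] F [-0.17  0.87 -1.08] M [-0.016 -0.062 -0.031] w 0.038
407 306
0.143 68 [ 0.5678 -0.1862]
0.15 105 [ 0.5677 -0.1864]
0.158 116 [ 0.5676 -0.1863]
0.168 264 [ 0.5694 -0.182 ]
```

View pics/g2.png

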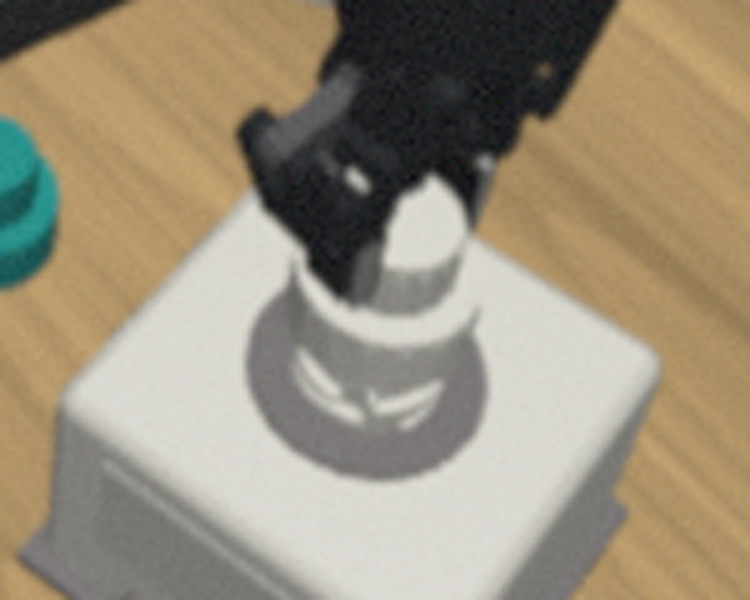

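The cap is upright in the grip. In the same camera's frame it is centred on the neck to about 1 mm. Now I'll lower it until it touches.

```bash
python3 - <<'E'
from h import *
c=arm.move_straight([.5665,-.1868,.172],v=.03,contact_N=4); st(c)
arm.wait(.2); st()
E
```

```text
True t 7.52 p [ 0.5664 -0.1868  0.1774] F [-1.4  -0.32  4.68] M [0.063 0.139 0.013] w 0.0379
 t 7.72 p [ 0.5664 -0.1868  0.1774] F [-0.83  0.02  5.52] M [ 0.012  0.057 -0.019] w 0.038
```

```bash
cat > back.py <<'E'
from h import *
import sys
x,y=.5665,-.1868
F=lambda: np.mean([arm.read_force()[2] for _ in range(1)])
R=np.array(arm.read_ee_rot()); yaw=np.arctan2(R[1,0],R[0,0]); z=arm.read_eef_pos()[2]-.0003; t0=arm.read_t(); z0=arm.read_eef_pos()[2]
for i in range(int(sys.argv[1])):
    yaw+=.1
    arm.move_straight([x,y,z],v=.01,orientation=Rz(yaw))
    f=arm.read_force(); m=arm.read_wrist_torque(); p=arm.read_eef_pos()
    print(round(yaw,2),"t",round(arm.read_t(),2),"zc",round(z,4),"z",round(p[2],4),"F",np.round(f,1),"Mz",round(m[2],3))
    if abs(m[2])>.35 or f[2]>12: print("guard"); break
    if f[2]<3:
        c=arm.move_straight([x,y,p[2]-.009],v=.02,contact_N=3.5); z=arm.read_eef_pos()[2]-.0002; st(f"press {c}")
        if z<z0-.005: print("DROPPED"); break
    elif f[2]>8: z+=.0003
    elif f[2]<4.5: z-=.0002
E
python3 back.py 4
```

```text
0.1 t 7.97 zc 0.1771 z 0.1775 F [-0.9 -0.5  4.5] Mz 0.079
0.2 t 8.22 zc 0.1771 z 0.1775 F [0.1 0.2 4.7] Mz 0.055
0.3 t 8.47 zc 0.1771 z 0.1775 F [-0.4 -0.1  7.1] Mz 0.088
0.4 t 8.72 zc 0.1771 z 0.1765 F [ 0.3 -0.9  0.7] Mz 0.054
press True t 8.96 p [ 0.5663 -0.1868  0.1753] F [ 0.8  -0.76  0.58] M [-0.063 -0.203  0.189] w 0.0378
```

```bash
python3 - <<'E'
from h import *
for i in range(3):
    z=arm.read_eef_pos()[2]
    c=arm.move_straight([.5665,-.1868,.1665],v=.02,contact_N=5); st(c)
    if z-arm.read_eef_pos()[2]<.0003: break
E
```

```text
True t 9.3 p [ 0.5663 -0.1868  0.1704] F [-0.88 -0.02  5.44] M [-0.007  0.168  0.06 ] w 0.0382
True t 9.51 p [ 0.5664 -0.1869  0.1702] F [-2.32  0.48  7.75] M [ 0.206  0.54  -0.004] w 0.038
```

Dropped by 7.1 mm, which matches the thread start. Now turning forward with force-following.

```bash
cat > fwd.py <<'E'
from h import *
import sys
x,y=.5665,-.1868
R=np.array(arm.read_ee_rot()); yaw=np.arctan2(R[1,0],R[0,0]); z=arm.read_eef_pos()[2]-.0002
for i in range(int(sys.argv[1])):
    yaw-=.08
    arm.move_straight([x,y,z],v=.01,orientation=Rz(yaw))
    f=arm.read_force(); m=arm.read_wrist_torque(); p=arm.read_eef_pos()
    print(round(yaw,2),"t",round(arm.read_t(),2),"zc",round(z,4),"z",round(p[2],4),"F",np.round(f,1),"Mz",round(m[2],3))
    if abs(m[2])>.35 or np.linalg.norm(f)>14: print("guard"); break
    z+= .0003 if f[2]>8 else 0 if f[2]>5 else -.0003 if f[2]>2.5 else -.0006
E
python3 fwd.py 8
```

```text
0.32 t 9.76 zc 0.17 z 0.1704 F [-0.4  0.9  5.5] Mz -0.118
0.24 t 10.01 zc 0.17 z 0.1703 F [-0.5  0.1  5.8] Mz -0.118
0.16 t 10.26 zc 0.17 z 0.17 F [-0.  -0.8  3.6] Mz -0.094
0.08 t 10.51 zc 0.1697 z 0.1696 F [-0.9 -0.5  3.6] Mz -0.072
-0.0 t 10.76 zc 0.1694 z 0.1692 F [-0.2  0.8  1.5] Mz -0.015
-0.08 t 11.01 zc 0.1688 z 0.1688 F [0.3 0.2 2.3] Mz -0.056
-0.16 t 11.26 zc 0.1682 z 0.1683 F [-0.7 -0.3  3.5] Mz -0.043
-0.24 t 11.51 zc 0.1679 z 0.168 F [0.4 0.2 2.2] Mz -0.067
```

```bash
python3 fwd.py 8
```

```text
-0.32 t 11.76 zc 0.1678 z 0.1676 F [ 0.7 -0.1  1.6] Mz -0.104
-0.4 t 12.01 zc 0.1672 z 0.1671 F [ 0.8 -0.8  2.1] Mz -0.057
-0.48 t 12.26 zc 0.1666 z 0.1667 F [ 0.1 -0.3  3.1] Mz -0.09
-0.56 t 12.51 zc 0.1663 z 0.1663 F [-0.3  0.3  3.7] Mz -0.095
-0.64 t 12.76 zc 0.166 z 0.1659 F [-0.1  0.2  2.7] Mz -0.012
-0.72 t 13.01 zc 0.1657 z 0.1658 F [ 0.9 -0.1  3.2] Mz -0.053
-0.8 t 13.26 zc 0.1654 z 0.1658 F [ 0.7 -0.   4.8] Mz -0.066
-0.88 t 13.51 zc 0.1651 z 0.1658 F [-0.4  0.3  6.4] Mz -0.071
```

```bash
python3 - <<'E'
from h import *
arm.move_straight([.5665,-.1868,.1658],v=.01); arm.ungrasp(); st("open")
arm.move_straight([.5665,-.1868,.27],v=.1); st("up")
arm.move_pose([.35,.25,.3],Rz(0)); st("away")
from fit import radial
ims=[]
for c in("side","top"):
    p,d=arm.snapshot(c); np.save(f"pics/{c}3.npy",d); u,v=proj(c,np.array([.5665,-.1866,.14])).astype(int)
    ims.append(cv2.resize(p[v-60:v+60,u-60:u+60,::-1],(400,400),interpolation=cv2.INTER_CUBIC))
    P=cloud(c,d); r=np.hypot(P[...,0]-.5665,P[...,1]+.1866); z=P[...,2]
    for n,m in(("flange",(r>.033)&(r<.039)&(z<.118)),("shoulder",(r>.022)&(r<.028)&(z>.13)&(z<.145)),("head",(r<.018)&(z>.155)),("body",(r>.06)&(r<.07)&(z>.1))): print(c,n,m.sum(),np.median(z[m]).round(4))
    q=P[(r<.016)&(z>.155)]; print("tilt slope",np.linalg.lstsq(np.c_[q[:,:2]-q[:,:2].mean(0),np.ones(len(q))],q[:,2],rcond=None)[0].round(3))
    for n,z,r0,r1,s in(("shoulderedge",.138,.025,.035,-1),("flangeedge",.112,.035,.047,1)): print(c,n,radial(p,c,(.5665,-.1866),z,r0,r1,s))
cv2.imwrite("pics/g3.png",np.hstack(ims))
E
```

```text
open t 14.28 p [ 0.5664 -0.1868  0.1657] F [ 0.76 -0.16  0.25] M [0.015 0.019 0.039] w 0.0859
up t 15.47 p [ 0.5661 -0.1866  0.2692] F [ 0.01 -0.76 -0.91] M [ 0.034 -0.019 -0.003] w 0.0855
away t 17.25 p [0.3507 0.2497 0.3   ] F [ 0.32  0.65 -0.48] M [ 0.011  0.004 -0.029] w 0.0853
side flange 319 0.1133
side shoulder 225 0.1393
side head 352 0.1653
side body 1311 0.1114
tilt slope [-0.004  0.006  0.165]
side shoulderedge (array([ 0.5672, -0.1867,  0.0294]), np.float64(0.00085))
side flangeedge (array([ 0.5669, -0.1873,  0.0399]), np.float64(0.0007))
top flange 241 0.1121
top shoulder 175 0.1382
top head 277 0.1643
top body 968 0.1101
tilt slope [0.001 0.012 0.164]
top shoulderedge (array([ 0.5647, -0.1849,  0.0291]), np.float64(0.00051))
top flangeedge (array([ 0.5655, -0.1871,  0.0404]), np.float64(0.00106))
```

View pics/g3.png

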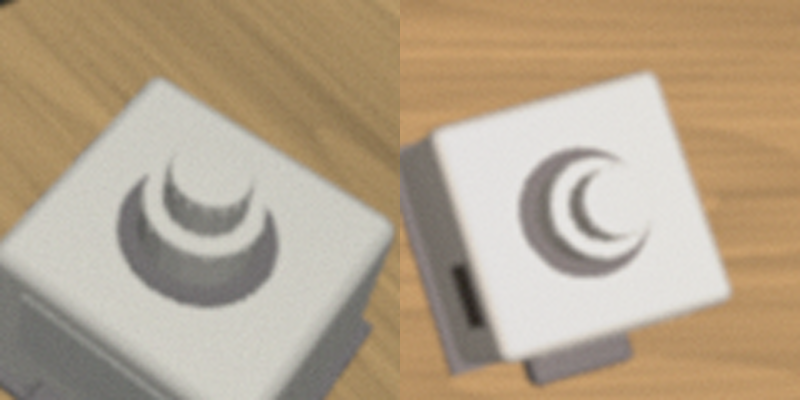

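Head minus flange is 52.0 mm (side) and 52.2 mm (top), and shoulder minus flange is 26.0 and 26.1 mm. The cap is fully home, upright and centred, so I'm handing in.

```bash
python3 -c "
from workcell import arm
arm.hand_in()"
```

```text
the job is handed in; nothing more can be done
```

The filler cap is screwed fully home on the dispenser neck and let go. I handed the job in after about 17 s of robot time.

**What I did:** I gripped the white cap and set it on the thread tops with about 5 N. After about 0.4 rad of back turn it dropped 7.1 mm into the thread start. I then turned it forward 1.28 rad until it stopped sinking over the last 0.16 rad or so. The forces I read stayed below about 8 N along z and 0.2 N m about the turning axis.

**Last checks, from both cameras:**

| Check | Side | Top | Expected |
|---|---|---|---|
| Head height above flange | 52.0 mm | 52.2 mm | 52 mm |
| Shoulder height above flange | 26.0 mm | 26.1 mm | 26 mm |
| Tilt of head | 0.007 rad | 0.012 rad | below 0.05 rad |
| Offset from flange centre | 0.7 mm | 2.3 mm | below 3 mm |

- **Disagreement on centring:** the top view's 2.3 mm offset is probably an outline-fit error, since the cap now hides much of the flange edge there. The neck allows only 1 mm of play.
- **Earlier mismatch:** the networks' neck positions differed by up to 38 mm between the two cameras, so I used my own outline fits instead.
- **Not measured:** I did not re-measure the bystanders at the end. The arm kept well clear of them, and the vial and jar lid looked unmoved when I gripped the cap.

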